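Stand the toppled tea packs and close up the tray

ROBOT

A 6-joint arm with a two-finger parallel gripper is mounted at the origin on the work surface. World frame = base frame: x ahead of the robot, y to its left, z up, the work surface at z = 0. Lengths are in m, angles in degrees, forces in N, time in s.
With the tool pointing down it reaches from about 0.4 to 0.825 m from the base axis. Payload 7 kg.
Tool frame: the origin (TCP) lies on the front face of the gripper's body, between the roots of the fingers; the fingertips stand 66 mm ahead of it and the grasp point (between the pads) lies 47 mm ahead of it; z points along the fingers, y is the line along which they close (so a half turn about z gives the same grasp; the last joint's range is limited). The gripper opens to 88 mm and grips with 3 to 60 N. Pads are 19 mm wide; open, the fingers measure 130 mm over their backs; the gripper's body (78 mm by 193 mm) begins 47 mm behind the grasp point.
Start: joints at [80.334, 20.546, 0.682, 0, -70.136, -16.507], TCP at [0.298, 0.606, 0.292] pointing down, gripper open.
Joint ranges: [-176.03, 176.03], [-82.01, 121.73], [-58.28, 71.71], [-173.87, 95.51], [-174.79, -0.11], [-173.66, 173.66]. Speed limits (degrees/s): [136.94, 136.94, 172.46, 180, 180, 180].

INTERFACE

Orientations are given as [roll, pitch, yaw] about the fixed x, y, z axes, in that order (R = Rz(yaw) Ry(pitch) Rx(roll)).
In Python, from plant import ctrl gives the robot as it stands.
- The arm moves only by the tool send_rows, never from a script. Its argument "deltas" is a list of rows, each a list of 2 entries, a list of its own where there are three numbers: the shift along the tool's x, y, z each as a share of 800 mm, from -1 to 1, then the turn about the tool's z as a share of 90 degrees, from -1 to 1. A call has exactly 5 rows; each row is the pose to reach, as a shift and turn from the pose commanded when the call began, along the tool's axes at that moment; what a row does not reach only later rows make up. A row lasts 1/12 s, in which the tool goes at most 41.7 mm and 7.16 degrees, less where a joint would pass 70% of its speed; a pose out of reach is approached as far as the arm can. A call with a number of a shift or a turn outside -1 to 1 is refused whole. A call with a gripper value outside its range is refused whole. "gripper" is the opening, from 0 (shut) to 1 (fully open), set as the call begins (left out, the last holds). The fingers move at their own pace and stop on an object; the grip force is fixed at half the most. Time passes only in rows, so rows that repeat a pose let the fingers close, or fill a call up. It gives the time, the measured TCP pose, the force, the opening and the grip force at its end, in the units of the state.
- ctrl.get_obs(): the state, without advancing time (a new reading comes with each control period).
- ctrl.snapshot(name): name is "scene" or "top"; returns a dict with "color" (400x640x3 uint8, red, green, blue), "vertical_fov" (degrees; the focal length in pixels is half the picture's height over the tangent of half this angle, whatever the lens; pixels are square), "cx", "cy" (the principal point, pixels), "k1" (the pictures are not rectified: a ray, as slopes to the right and down, at radius r is drawn at 1 + k1 r^2 times it, then the intrinsics apply), "rvec" (rotation vector, rad) and "tvec" (3), from world to camera coordinates, as OpenCV has them. Camera axes: x right, y down, z forward; pixel columns grow to the right and rows downward; lengths in m; the calibration is good to about 2 mm. A picture is of the moment at which its call begins. There is no depth.
- ctrl.close_job(): hands the job in; it is judged then, once.
Trained networks look in a picture, given as the dict that the camera call returned (one of the last four; its "shot" number tells which), for a name from the list of things; names that differ only in an ending like _2 or _b are one class to them, and where a whole thing is asked for, a point or a joint stands for the part that bears it (a point fixed in the world has none). Each returns a list of dicts, best first, with "conf" (0 to 1); they miss things now and then, are a little off and sometimes report something else, mostly with a low value. They report only what shows in the picture. A call takes as long as a camera call. They do not tell look-alikes from the thing itself.
- ctrl.boxes_of(picture, thing): "xy" ([column, row] as shares, 0 to 1, of the picture: columns of its width, rows of its height, amid what is visible of it).
- ctrl.cut_out(picture, thing): "pixels" (400x640 bool, what is visible of it) and "xy" ([column, row] as shares, 0 to 1, of the picture: columns of its width, rows of its height, amid what is visible of it).
The state is a dict: "clock": time; "joint_pos": joint angles; "qvel": joint speeds; "tau": joint torques, N m; "tool_pos": TCP position; "orientation": TCP orientation; "force": force on the tool from outside, world axes, zero at the start; "moment": the same for the moment, N m; "opening": finger opening in m; "gripper_force": force on a finger pad.
Only numpy, scipy, OpenCV 4.12 (cv2) and the standard library are available. Lean on these libraries where they do the work, as an engineer would, in place of code of your own. Each camera call takes 0.05 s, during which the arm holds its last target. There are 200 camera calls.

TASK

In the tea tray, the orange carton and the yellow caddy have toppled over the sliding follower. Stand both upright again at the front of the lanes without knocking over the packs behind them, then slide the follower up against them until both rows are snug with no slack, so that they cannot topple again. Leave the other things on the worktop where they are.

Things in the scene. Friction and masses are not known exactly. Their poses are not given: they have to be found in the camera images.
- tray: wooden pantry tray fixed to the worktop, 172 mm (x) x 350 mm (y), side walls 42 mm high; origin at the centre of its underside; inner floor 6 mm up. Two lanes, 70 mm wide, run along its y, centred at x = -45 and +45 mm, parted by a rail 20 mm wide, 22 mm high. The end towards -y is closed, the end towards +y open (12 mm lip). Its place and yaw vary
- tray_end (a point): middle of the inner face of the tray's 70 mm high end wall, at floor height (tray y = -169 mm, 6 mm up). Each lane holds three packs in a row from this wall, each 60 mm along the lane: 180 mm when closed up
- follower (a joint): travel (m) towards the end wall of the green sliding follower on the tray's centre rail: 0 is the outermost stop, 0.080 closes two rows of three packs with no slack. Stays where left (4 N friction). A cross plate over both lanes, 4 mm thick, top 48 mm above the worktop, with a carriage reaching 70 mm out from its face towards the open end, and a thumb tab on that
- follower_tab (a point): centre of the outer face (towards tray +y) of the black thumb tab at the carriage's end, 48 mm above the worktop. The tab is 22 mm wide (tray x), 14 mm thick (tray y), its top 62 mm and its foot 30 mm above the worktop; it can be pushed or pinched from above
- follower_face (a point): middle of the follower's face that bears on the packs, 30 mm above the worktop
- pack_c: orange cardboard tea carton, a box 62 mm wide (its x) x 60 mm deep (its y) x 110 mm tall (its z), about 130 g; origin at the centre of its underside, z points to its top. Toppled in the front place of either lane: the open-end (tray +y) edge of its underside is on the lane floor, and it leans about 50 to 60 degrees towards the open end over the follower's plate, its top overhanging
- caddy_c: yellow closed round tin tea caddy, 60 mm diameter, 110 mm tall with a bare steel lid, about 130 g; origin at the centre of its underside, z points to its lid. Toppled in the front place of either lane: the open-end (tray +y) edge of its underside is on the lane floor, and it leans about 50 to 60 degrees towards the open end over the follower's plate, its top overhanging
- pack_a: blue cardboard tea carton, a box 62 mm wide (its x) x 60 mm deep (its y) x 110 mm tall (its z), about 130 g; origin at the centre of its underside, z points to its top. At the start it stands upright in a rear place of either lane
- pack_b: green cardboard tea carton, a box 62 mm wide (its x) x 60 mm deep (its y) x 110 mm tall (its z), about 130 g; origin at the centre of its underside, z points to its top. At the start it stands upright in a rear place of either lane
- caddy_a: red closed round tin tea caddy, 60 mm diameter, 110 mm tall with a bare steel lid, about 130 g; origin at the centre of its underside, z points to its lid. At the start it stands upright in a rear place of either lane
- caddy_b: black and brass closed round tin tea caddy, 60 mm diameter, 110 mm tall with a bare steel lid, about 130 g; origin at the centre of its underside, z points to its lid. At the start it stands upright in a rear place of either lane
- saucer: white china saucer, 144 mm across, 16 mm high, on a black slate to the robot's right; origin at the centre of its underside
- teacup: white china empty teacup standing in the saucer, 86 mm across, 66 mm high; origin at the centre of its underside
- honey: jar of honey, 72 mm diameter, 103 mm high, beyond the tray; origin at the centre of its underside
- sugar: blue sugar bowl, 90 mm across, 70 mm high, beyond the tray; origin at the centre of its underside
- mug: green mug, 82 mm across, 92 mm high, to the robot's left; origin at the centre of its underside
There are look-alikes about, which are no part of the job. What is shaped like the pack_c but purple is not meant. Leave any purple look-alike of the caddy_c alone.

How it is judged (in metres and radians):
At the end, for the whole second after the job is handed in: All six packs stand upright on the tray floor (within 3.4 degrees), at rest, in the lanes, the orange carton and the yellow caddy in the two front places next to the follower, and the follower has been slid up to within 7 mm of the fully closed row (joint above 0.073) (angle between each of pack_a, pack_b, caddy_a, caddy_b, pack_c, caddy_c's own z axis and vertical below 0.06 rad and height (world z) of pack_a between 0.003 and 0.011 m and linear speed of each of pack_a, pack_b, caddy_a, caddy_b, pack_c, caddy_c below 0.02 m/s and x of pack_a in the frame of tray between -0.06 and 0.06 m and height (world z) of pack_b between 0.003 and 0.011 m and x of pack_b in the frame of tray between -0.06 and 0.06 m and height (world z) of caddy_a between 0.003 and 0.011 m and x of caddy_a in the frame of tray between -0.06 and 0.06 m and height (world z) of caddy_b between 0.003 and 0.011 m and x of caddy_b in the frame of tray between -0.06 and 0.06 m and height (world z) of pack_c between 0.003 and 0.011 m and x of pack_c in the frame of tray between -0.06 and 0.06 m and height (world z) of caddy_c between 0.003 and 0.011 m and x of caddy_c in the frame of tray between -0.06 and 0.06 m and y of pack_c in the frame of tray between -0.04 and -0.008 m and y of caddy_c in the frame of tray between -0.04 and -0.008 m and value of joint follower above 0.073 m and velocity of joint follower below 0.01 m/s); the robot touches nothing.
It fails at once if a standing neighbour in the tray is knocked over (leans more than 20 degrees) (angle between any of pack_a, pack_b, caddy_a, caddy_b's own z axis and vertical above 0.35 rad).
It fails at once if the cup, saucer, honey jar, sugar bowl or mug is moved by more than 30 mm (distance of any of teacup, saucer, honey, sugar, mug from where it was at the start of the episode above 0.03 m).
It also fails if it takes over 58 s, if anything falls off the work surface, if the arm or the gripper's body presses on something with over 40 N, if the wrist force passes 120 N, or if a joint passes its speed limit or range.

## Working session

There is one attempt and no reset: what is moved stays moved. The work goes in short steps, Python scripts to look and compute and a tool call to move; the robot and the scene stay as the last step left them, time stands still between calls to the robot, and variables do not carry over. Pictures are saved under pics/ and viewed, at most 10 in all, crops included, and the job is handed in when it is done.

Besides the shell and the picture viewer there is one more tool, called after "Request:" by a JSON object that holds its "op" and its "data", one argument or row to a line. send_rows: Moves the arm, as the interface text tells. Shift numbers are shares of 800 mm and turn numbers shares of 90 degrees, none past 1 either way. Its arguments: {"type":"object","properties":{"deltas":{"type":"array","items":{"type":"array"}},"gripper":{"type":"number"}},"required":["deltas"]}

```bash
mkdir -p pics; ls; cat > h.py <<'E'
import numpy as np, cv2
from plant import ctrl
def cam(p):
    f=200/np.tan(np.radians(p["vertical_fov"])/2)
    R=cv2.Rodrigues(np.array(p["rvec"],float))[0]; return f,R,np.array(p["tvec"],float)
def proj(p,X):
    f,R,t=cam(p); c=np.atleast_2d(X)@R.T+t; s=c[:,:2]/c[:,2:]; r2=(s**2).sum(1,keepdims=True)
    return s*(1+p["k1"]*r2)*f+[p["cx"],p["cy"]]
def ray(p,uv):
    f,R,t=cam(p); d=(np.array(uv,float)-[p["cx"],p["cy"]])/f; s=d.copy()
    for _ in range(20): s=d/(1+p["k1"]*(s@s))
    return -R.T@t, R.T@np.array([s[0],s[1],1])
def atz(p,uv,z):
    o,d=ray(p,uv); return o+d*(z-o[2])/d[2]
def save(p,n,crop=None,k=1):
    im=p["color"][:,:,::-1]
    if crop: a,b,c,d=crop; im=im[b:d,a:c]
    cv2.imwrite(f"pics/{n}.png",cv2.resize(im,None,fx=k,fy=k,interpolation=cv2.INTER_CUBIC))
E
python3 - <<'E'
from h import *
import pickle
for n in ("scene","top"):
    p=ctrl.snapshot(n); save(p,n+"0"); pickle.dump(p,open(n+"0.pkl","wb"))
    f,R,t=cam(p); print(n,p["shot"],f,-R.T@t)
    for th in ["tray","follower_tab","pack_c","caddy_c","pack_a","caddy_a","mug","teacup","honey","sugar"]:
        print(th,[(np.round(np.array(b["xy"])*[640,400]).tolist(),round(b["conf"],2)) for b in ctrl.boxes_of(p,th)][:5])
o=ctrl.get_obs(); print(o)
E
```

```text
pics
scene 1 452.4138469869658 [ 1.35721573 -0.47307106  1.04629237]
tray [([293.0, 239.0], 0.88)]
follower_tab [([317.0, 189.0], 0.57), ([294.0, 238.0], 0.33)]
pack_c [([236.0, 183.0], 0.88), ([258.0, 210.0], 0.84), ([369.0, 181.0], 0.83), ([309.0, 209.0], 0.62)]
caddy_c [([295.0, 159.0], 0.87), ([283.0, 228.0], 0.83), ([291.0, 194.0], 0.77), ([249.0, 313.0], 0.61), ([242.0, 222.0], 0.59)]
pack_a [([236.0, 183.0], 0.88), ([258.0, 210.0], 0.84), ([369.0, 181.0], 0.83), ([309.0, 209.0], 0.62)]
caddy_a [([295.0, 159.0], 0.87), ([283.0, 228.0], 0.83), ([291.0, 194.0], 0.77), ([249.0, 313.0], 0.61), ([242.0, 222.0], 0.59)]
mug [([433.0, 153.0], 0.82), ([292.0, 196.0], 0.15)]
teacup [([126.0, 248.0], 0.82)]
honey []
sugar [([378.0, 237.0], 0.79), ([287.0, 197.0], 0.4), ([297.0, 241.0], 0.18)]
top 2 416.4398222261912 [ 0.41832109 -0.0018044   1.44895843]
tray [([337.0, 206.0], 0.79)]
follower_tab [([483.0, 228.0], 0.56)]
pack_c [([374.0, 204.0], 0.88), ([367.0, 271.0], 0.85), ([327.0, 191.0], 0.78), ([381.0, 176.0], 0.77), ([261.0, 202.0], 0.68)]
caddy_c [([297.0, 271.0], 0.97), ([337.0, 2
[... 441 characters left out ...]
r [([296.0, 142.0], 0.59)]
{'clock': 1.1, 'joint_pos': array([ 8.03313177e+01,  2.05476245e+01,  6.83428089e-01, -5.99919858e-04,
       -7.01359515e+01, -1.65066658e+01]), 'qvel': array([-0.02966413,  0.01061159,  0.04784579, -0.11668144, -0.0902446 ,
        0.03220128]), 'tau': array([-6.42864252e-04, -5.82393730e+01,  2.93298268e+01,  7.00218737e+00,
        1.24401561e-02, -3.32170396e-05]), 'tool_pos': array([0.29776471, 0.60576253, 0.29215626]), 'orientation': array([ 1.79999698e+02,  4.98938506e-04, -2.61755519e+01]), 'force': array([-0.02645571,  0.66138353, -0.23096557]), 'moment': array([-0.01888767,  0.01582263, -0.01224705]), 'gripper_force': 0.0, 'opening': 0.08777018370421759}
```

View pics/scene0.png

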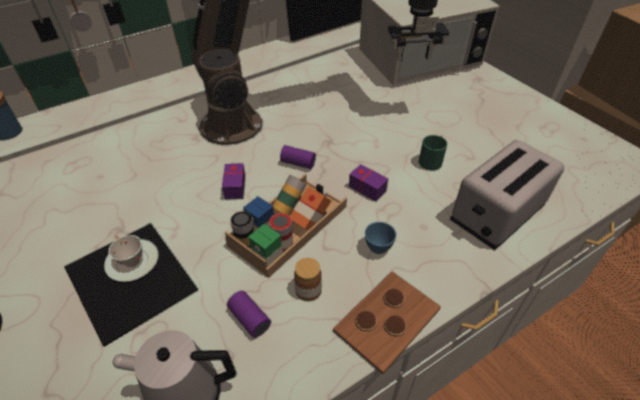

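View pics/top0.png

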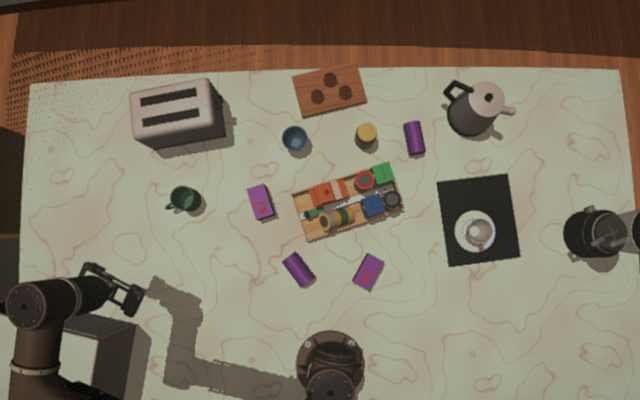

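The scene picture shows orange (313,203), yellow (292,187) in the tray. Top shows orange at (325,191) and yellow at (337,219). Taken-for candidates in top: purple boxes (261,202), (367,271), purple caddies (297,271), (414,139) — all purple, outside the tray, so rejected.

```bash
python3 - <<'E'
from h import *
import pickle
p=pickle.load(open("top0.pkl","rb")); save(p,"crop_top",(280,150,415,250),5.9)
E
```

```text
(no output)
```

View pics/crop_top.png

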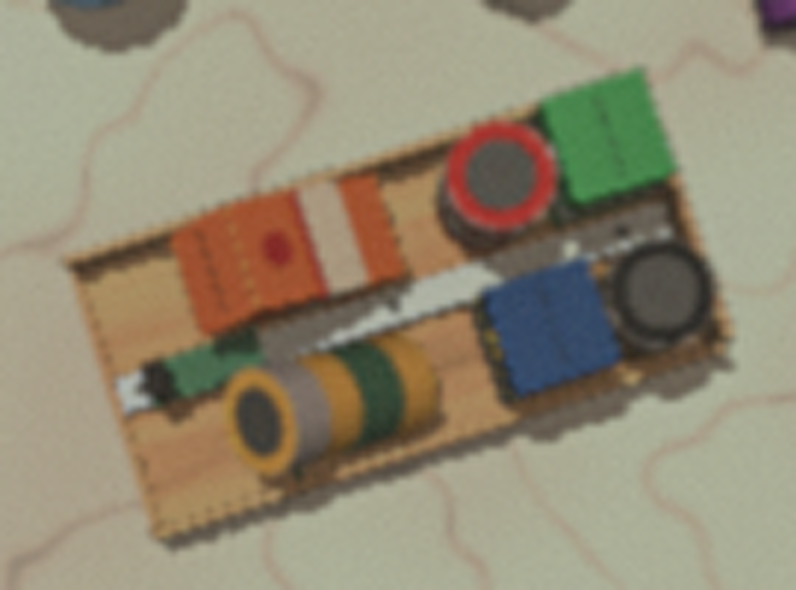

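```bash
cat >> h.py <<'E'
from scipy.optimize import least_squares
def T(q,X):
    x,y,a=q; X=np.atleast_2d(np.array(X,float)); c,s=np.cos(a),np.sin(a)
    return np.c_[x+c*X[:,0]-s*X[:,1], y+s*X[:,0]+c*X[:,1], X[:,2]]
E
python3 - <<'E'
from h import *
import pickle
p=pickle.load(open("top0.pkl","rb"))
M=np.array([[86,175,42],[-86,175,42],[86,-175,70],[-86,-175,70]])/1000
uv=np.array([[70,262],[155,540],[645,70],[728,343]])/5.9+[280,150]
r=least_squares(lambda q:(proj(p,T(q,M))-uv).ravel(),[.42,-.05,.3]); q=r.x
print(q,np.degrees(q[2]),r.fun)
np.save("tray.npy",q)
o=lambda c:np.array(c)/5.9+[280,150]
def intray(c,z):
    w=atz(p,o(c),z); a=q[2]; d=w[:2]-q[:2]; return np.round(1000*np.array([np.cos(a)*d[0]+np.sin(a)*d[1],-np.sin(a)*d[0]+np.cos(a)*d[1]]))
print("tab outer",intray((143,385),.062),"orange top edge",intray((172,238),.072),intray((210,335),.072),"yellow rim",intray((230,420),.072),"red",intray((500,175),.116),"green",intray((605,135),.116),"blue",intray((553,325),.116),"black",intray((662,293),.116))
s=pickle.load(open("scene0.pkl","rb"))
im=s["color"][:,:,::-1].copy(); im=cv2.resize(im[160:280,210:370],None,fx=5,fy=5,interpolation=cv2.INTER_CUBIC)
def dr(X):
    for u in (proj(s,T(q,X))-[210,160])*5: cv2.circle(im,tuple(int(round(v)) for v in u),4,(255,0,255),1)
dr(M); dr(np.array([[86,175,0],[-86,175,0],[86,-175,0]])/1000)
cv2.imwrite("pics/sc1.png",im)
print("tab tgt",T(q,[[0,.175,0],[0,.08,0],[.045,.15,0],[-.045,.15,0],[-.045,.02,0]]))
E
```

```text
[ 0.55090535 -0.07077425  0.29161951] 16.708567397844412 [-1.39969577 -0.61107416 -0.38327007  0.51809258 -0.4656798  -1.07955269
  2.21741802  1.08731088]
tab outer [  0. 152.] orange top edge [ 74. 111.] [ 15. 107.] yellow rim [-34. 111.] red [ 45. -71.] green [  48. -133.] blue [-42. -72.] black [ -44. -135.]
tab tgt [[ 0.50059219  0.09683717  0.        ]
 [ 0.52790505  0.00584811  0.        ]
 [ 0.55087986  0.08583035  0.        ]
 [ 0.46467971  0.05995501  0.        ]
 [ 0.50205519 -0.06455633  0.        ]]
```

View pics/sc1.png

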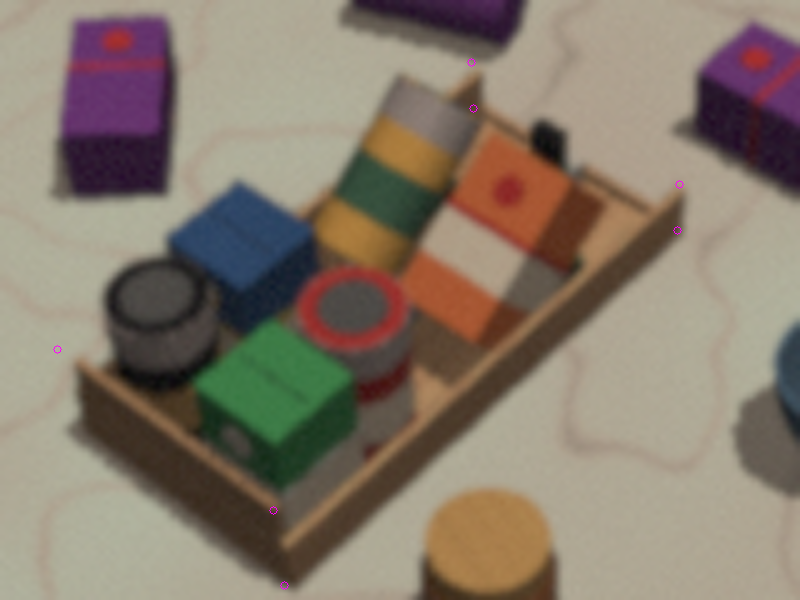

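```bash
python3 - <<'E'
from h import *
import pickle
p=pickle.load(open("top0.pkl","rb")); s=pickle.load(open("scene0.pkl","rb"))
M1=np.array([[86,175,42],[-86,175,42]])/1000
u1=np.array([[70,262],[155,540]])/5.9+[280,150]
M2=np.array([[86,175,42],[-86,175,42],[86,-175,0],[-80,-175,70],[80,-175,70]])/1000
u2=np.array([[685,193],[480,76],[295,590],[80,362],[275,510]])/5+[210,160]
r=least_squares(lambda q:np.r_[(proj(p,T(q,M1))-u1).ravel(),(proj(s,T(q,M2))-u2).ravel()],np.load("tray.npy"),loss="soft_l1"); q=r.x
print(q,np.degrees(q[2]),np.round(r.fun.reshape(-1,2),1))
np.save("tray.npy",q)
def intray(pp,c,z):
    w=atz(pp,c,z); a=q[2]; d=w[:2]-q[:2]; return np.round(1000*np.array([np.cos(a)*d[0]+np.sin(a)*d[1],-np.sin(a)*d[0]+np.cos(a)*d[1]]))
o=lambda c:np.array(c)/5.9+[280,150]; e=lambda c:np.array(c)/5+[210,160]
print("top: tab",intray(p,o((143,385)),.062),"or",intray(p,o((172,238)),.072),intray(p,o((210,335)),.072),"yel",intray(p,o((230,420)),.072),"red",intray(p,o((500,175)),.116),"green",intray(p,o((605,135)),.116),"blue",intray(p,o((553,325)),.116),"black",intray(p,o((662,293)),.116))
print("scene: red",intray(s,e((354,307)),.116),"green",intray(s,e((277,372)),.116),"blue",intray(s,e((242,230)),.116),"black",intray(s,e((160,295)),.116),"or upper edge corners",[intray(s,e((605,205)),z) for z in(.1,.12)],[intray(s,e((490,135)),z) for z in(.1,.12)],"lower",[intray(s,e((578,268)),z) for z in(.06,.08)])
E
```

```text
[ 0.55638105 -0.06938266  0.30215345] 17.31211747546719 [[-1.9 -1.6]
 [-0.4 -0.7]
 [-0.  -1.3]
 [-1.1 -2.1]
 [-0.   0.4]
 [-1.7 -0. ]
 [ 0.1  0.2]]
top: tab [ -4. 152.] or [ 69. 110.] [ 10. 107.] yel [-39. 112.] red [ 39. -71.] green [  41. -133.] blue [-49. -71.] black [ -51. -134.]
scene: red [ 44. -71.] green [  44. -131.] blue [-44. -70.] black [ -44. -133.] or upper edge corners [array([92., 88.]), array([104.,  73.])] [array([ 3., 89.]), array([17., 74.])] lower [array([88., 68.]), array([100.,  54.])]
```

```bash
cat >> h.py <<'E'
from scipy.spatial.transform import Rotation as Ro
Q=np.load("tray.npy")+[-.002,-.0007,0]
def go(x,y,tip,cur=None,yaw=None):
    "shares of shift/turn from the current pose (or cur=(xyz,yaw)) to tray x,y (m), fingertip height"
    o=ctrl.get_obs()
    P,e=(o["tool_pos"],o["orientation"]) if cur is None else (np.array(cur[0]),[180,0,cur[1]])
    t=T(Q,[[x,y,tip+.066]])[0]; R=Ro.from_euler("xyz",e,degrees=True)
    yw=np.degrees(Q[2])-90 if yaw is None else yaw
    print("tgt",np.round(t,4),"share",np.round(R.inv().apply(t-P)/.8,4),"turn",round(-(yw-e[2])/90,4))
def where():
    o=ctrl.get_obs(); d=o["tool_pos"][:2]-Q[:2]; c,s=np.cos(Q[2]),np.sin(Q[2])
    print(round(o["clock"],2),"tray xy",np.round([c*d[0]+s*d[1],-s*d[0]+c*d[1]],4),"tip",round(o["tool_pos"][2]-.066,4),"yaw",round(o["orientation"][2],2),"F",np.round(o["force"],1),o["opening"])
E
python3 -c "
from h import *
go(.045,.15,.16)"
```

```text
tgt [0.5527 0.0865 0.226 ] share [0.5723 0.4419 0.0827] turn 0.5168
```

Request:
{"op": "send_rows", "data": {
  "deltas": [
    [[0.5723,0.4419,0.05],0.5168],
    [[0.5723,0.4419,0.05],0.5168],
    [[0.5723,0.4419,0.05],0.5168],
    [[0.5723,0.4419,0.05],0.5168],
    [[0.5723,0.4419,0.05],0.5168]
  ],
  "gripper": 0
}}

```text
clock: 1.52
tool_pos: [0.3897, 0.4175, 0.2778]
orientation: [-180.0, 0.0, -62.3]
force: [1.3, 0.2, -0.3]
opening: 0.06
gripper_force: 0.0
```

```bash
python3 -c "
from h import *
where();go(.045,.15,.16)"
```

```text
1.52 tray xy [-0.0121  0.5144] tip 0.2118 yaw -62.3 F [ 1.3  0.2 -0.3] 0.06001830362823503
tgt [0.5527 0.0865 0.226 ] share [0.461  0.0119 0.0647] turn 0.1154
```

Request:
{"op": "send_rows", "data": {
  "deltas": [
    [[0.461,0.012,0.065],0.115],
    [[0.461,0.012,0.065],0.115],
    [[0.461,0.012,0.065],0.115],
    [[0.461,0.012,0.065],0.115],
    [[0.461,0.012,0.065],0.115]
  ]
}}

```text
clock: 1.93
tool_pos: [0.482, 0.2328, 0.2489]
orientation: [-179.9, 0.0, -72.3]
force: [1.0, 0.5, 0.8]
opening: 0.0267
gripper_force: 0.0
```

```bash
python3 -c "
from h import *
where();go(.045,.15,.12)"
```

```text
1.93 tray xy [0.021  0.3107] tip 0.1829 yaw -72.31 F [1.  0.5 0.8] 0.026747301903404977
tgt [0.5527 0.0865 0.186 ] share [ 0.2011 -0.0286  0.0786] turn 0.0042
```

Request:
{"op": "send_rows", "data": {
  "deltas": [
    [[0.05,-0.0286,0.02],0.004],
    [[0.1,-0.0286,0.04],0.004],
    [[0.15,-0.0286,0.06],0.004],
    [[0.19,-0.0286,0.075],0.004],
    [[0.19,-0.0286,0.075],0.004]
  ]
}}

```text
clock: 2.35
tool_pos: [0.5488, 0.0912, 0.1857]
orientation: [179.7, -0.0, -73.0]
force: [-0.6, 0.5, -0.7]
opening: 0.0005
gripper_force: 0.0
```

```bash
python3 -c "
from h import *
where();go(.045,.15,.056)
p=ctrl.snapshot('scene'); save(p,'s2',(200,90,400,260),4)"
```

```text
2.35 tray xy [0.0427 0.1557] tip 0.1197 yaw -72.97 F [-0.6  0.5 -0.7] 0.0004962947101045767
tgt [0.5527 0.0865 0.122 ] share [ 0.007  -0.0033  0.0796] turn -0.0031
```

View pics/s2.png

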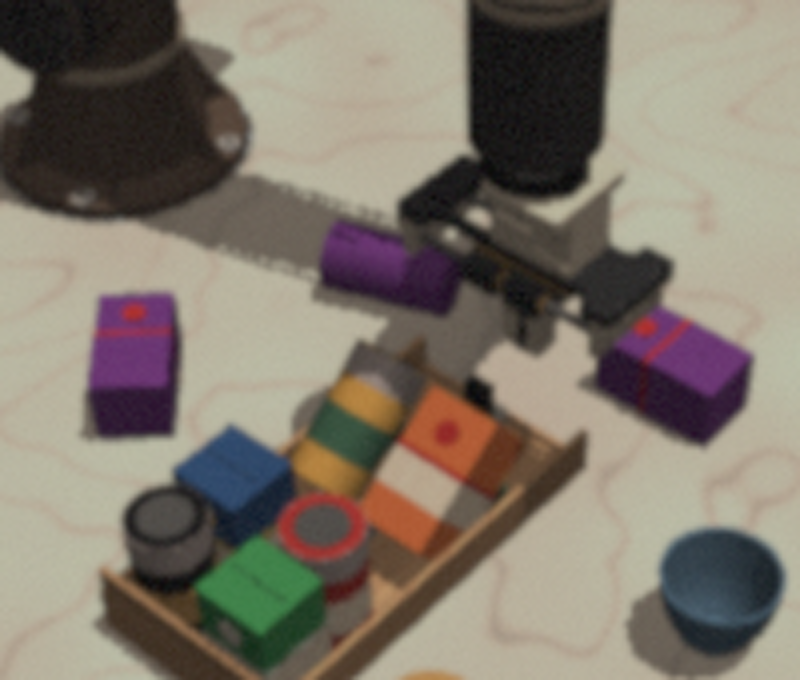

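The gripper hovers over the open end with its fingertips at crop (530,340). Orange (440,450) and yellow (360,400) still lean, and the way down is clear.

Request:
{"op": "send_rows", "data": {
  "deltas": [
    [[0.004,-0.003,0.03],0],
    [[0.007,-0.003,0.06],0],
    [[0.007,-0.003,0.08],0],
    [[0.007,-0.003,0.08],0],
    [[0.007,-0.003,0.08],0]
  ]
}}

```text
clock: 2.82
tool_pos: [0.5533, 0.0926, 0.1247]
orientation: [179.9, -0.0, -72.6]
force: [0.3, 0.5, 0.7]
opening: 0.0002
gripper_force: 0.0
```

```bash
python3 -c "
from h import *
where();go(.045,.11,.058)"
```

```text
2.82 tray xy [0.0474 0.1557] tip 0.0587 yaw -72.64 F [0.3 0.5 0.7] 0.0002466498190295145
tgt [0.5646 0.0483 0.124 ] share [0.0571 0.003  0.001 ] turn 0.0005
```

Request:
{"op": "send_rows", "data": {
  "deltas": [
    [[0.012,0.002,0],0],
    [[0.024,0.003,0],0],
    [[0.034,0.003,0],0],
    [[0.042,0.003,-0.001],0],
    [[0.05,0.003,-0.003],0]
  ]
}}

```text
clock: 3.23
tool_pos: [0.5634, 0.0524, 0.1278]
orientation: [-179.9, 0.0, -72.7]
force: [-0.7, 0.6, 0.2]
opening: 0.0005
gripper_force: 0.6
```

```bash
python3 -c "
from h import *
where();go(.045,.0855,.088)"
```

```text
3.23 tray xy [0.0451 0.1143] tip 0.0618 yaw -72.73 F [-0.7  0.6  0.2] 0.0004590894999282155
tgt [0.5719 0.0249 0.154 ] share [ 0.036   0.     -0.0328] turn -0.0005
```

Request:
{"op": "send_rows", "data": {
  "deltas": [
    [[0.008,0,-0.008],0],
    [[0.016,0,-0.015],0],
    [[0.023,0,-0.022],0],
    [[0.03,0,-0.028],0],
    [[0.036,0,-0.032],0]
  ]
}}

```text
clock: 3.65
tool_pos: [0.572, 0.0251, 0.1537]
orientation: [-179.9, -0.0, -72.7]
force: [-0.6, 1.2, 0.2]
opening: 0.0003
gripper_force: 0.1
```

```bash
python3 -c "
from h import *
where();go(.045,.057,.1)
p=ctrl.snapshot('scene'); save(p,'s3',(220,140,380,260),5)"
```

```text
3.65 tray xy [0.0451 0.0856] tip 0.0877 yaw -72.7 F [-0.6  1.2  0.2] 0.0002715877341632738
tgt [ 0.5804 -0.0023  0.166 ] share [ 0.0358  0.0001 -0.0154] turn -0.0001
```

View pics/s3.png

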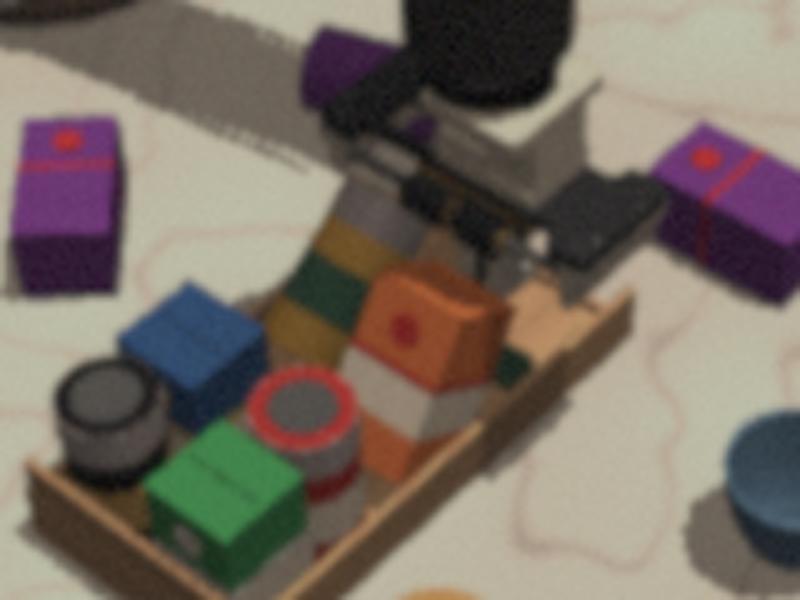

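Orange (430,350) has risen to about 25–30° on the finger, with its neighbours standing. I'll carry on slowly.

Request:
{"op": "send_rows", "data": {
  "deltas": [
    [[0.006,0,-0.003],0],
    [[0.012,0,-0.006],0],
    [[0.018,0,-0.009],0],
    [[0.024,0,-0.012],0],
    [[0.03,0,-0.014],0]
  ]
}}

```text
clock: 4.12
tool_pos: [0.5789, 0.0024, 0.1641]
orientation: [180.0, -0.0, -72.7]
force: [0.4, 1.3, 0.3]
opening: 0.0001
gripper_force: 0.4
```

```bash
python3 -c "
from h import *
where();go(.045,.036,.102)"
```

```text
4.12 tray xy [0.0449 0.0619] tip 0.0981 yaw -72.68 F [0.4 1.3 0.3] 0.00014452715732059777
tgt [ 0.5866 -0.0223  0.168 ] share [ 0.0324 -0.0001 -0.0049] turn 0.0
```

Request:
{"op": "send_rows", "data": {
  "deltas": [
    [[0.006,0,-0.001],0],
    [[0.012,0,-0.002],0],
    [[0.018,0,-0.003],0],
    [[0.024,0,-0.004],0],
    [[0.03,0,-0.005],0]
  ]
}}

```text
clock: 4.53
tool_pos: [0.5859, -0.0207, 0.1678]
orientation: [180.0, -0.0, -72.7]
force: [-0.2, -0.4, -0.2]
opening: 0.0003
gripper_force: 0.0
```

```bash
python3 -c "
from h import *
where()
p=ctrl.snapshot('scene'); save(p,'s4',(220,140,380,260),5)"
```

```text
4.53 tray xy [0.0448 0.0378] tip 0.1018 yaw -72.7 F [-0.2 -0.4 -0.2] 0.00031383867234829795
```

View pics/s4.png

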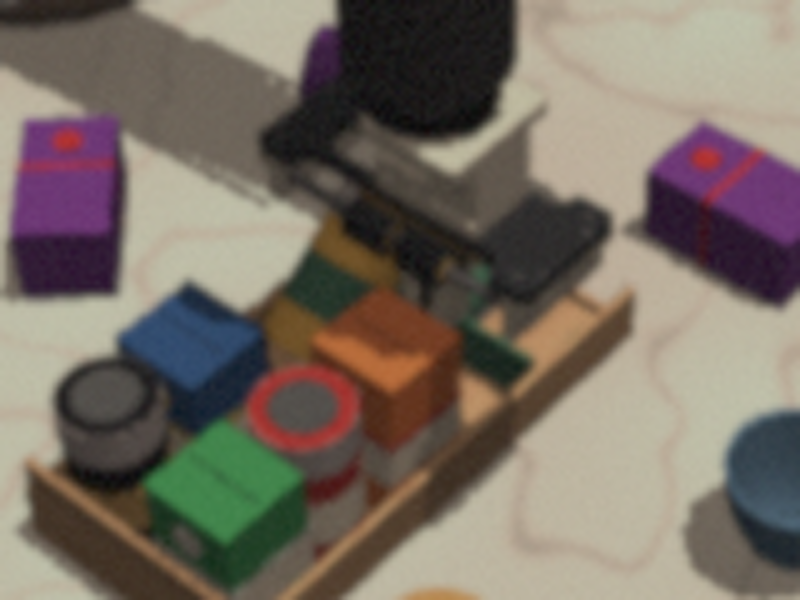

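Orange now stands, top at (385,340), clear of the finger. Next comes the yellow lane.

Request:
{"op": "send_rows", "data": {
  "deltas": [
    [[-0.02,0,-0.02],0],
    [[-0.06,0,-0.04],0],
    [[-0.1,0.03,-0.04],0],
    [[-0.14,0.06,-0.04],0],
    [[-0.15,0.1,-0.03],0]
  ]
}}

```text
clock: 5.0
tool_pos: [0.4741, 0.0735, 0.1931]
orientation: [-179.8, 0.0, -72.6]
force: [1.0, 1.2, 0.1]
opening: 0.0004
gripper_force: 0.0
```

```bash
python3 -c "
from h import *
where(); go(-.045,.156,.059)"
```

```text
5.0 tray xy [-0.0339  0.1609] tip 0.1271 yaw -72.59 F [1.  1.2 0.1] 0.00035454895667518145
tgt [0.465  0.0655 0.125 ] share [0.0062 0.0141 0.085 ] turn 0.001
```

Request:
{"op": "send_rows", "data": {
  "deltas": [
    [[0.006,0.01,0.03],0],
    [[0.006,0.014,0.06],0],
    [[0.006,0.014,0.085],0],
    [[0.006,0.014,0.085],0],
    [[0.006,0.014,0.085],0]
  ]
}}

```text
clock: 5.42
tool_pos: [0.4642, 0.0625, 0.1236]
orientation: [179.9, -0.0, -72.7]
force: [-0.6, 0.4, 0.6]
opening: 0.0005
gripper_force: 0.0
```

```bash
python3 -c "
from h import *
where(); go(-.045,.115,.061)"
```

```text
5.42 tray xy [-0.0466  0.1534] tip 0.0576 yaw -72.68 F [-0.6  0.4  0.6] 0.0004826361667947599
tgt [0.4772 0.0263 0.127 ] share [ 0.048  -0.002  -0.0042] turn 0.0001
```

Request:
{"op": "send_rows", "data": {
  "deltas": [
    [[0.012,-0.001,0],0],
    [[0.022,-0.002,0],0],
    [[0.032,-0.002,0],0],
    [[0.04,-0.002,-0.001],0],
    [[0.048,-0.002,-0.004],0]
  ]
}}

```text
clock: 5.83
tool_pos: [0.4779, 0.0258, 0.1276]
orientation: [-180.0, 0.0, -72.7]
force: [-0.9, 2.1, 2.3]
opening: 0.0003
gripper_force: 1.1
```

Request:
{"op": "send_rows", "data": {
  "deltas": [
    [[0.008,0,-0.008],0],
    [[0.016,0,-0.015],0],
    [[0.023,0,-0.022],0],
    [[0.03,0,-0.028],0],
    [[0.036,0,-0.032],0]
  ]
}}

```text
clock: 6.25
tool_pos: [0.4864, -0.0015, 0.1537]
orientation: [-179.9, -0.0, -72.7]
force: [0.1, -0.6, 0.3]
opening: 0.0005
gripper_force: 0.0
```

```bash
python3 -c "
from h import *
where(); go(-.045,.06,.098)
p=ctrl.snapshot('scene'); save(p,'s5',(220,140,380,260),5)"
```

```text
6.25 tray xy [-0.0445  0.0857] tip 0.0877 yaw -72.7 F [ 0.1 -0.6  0.3] 0.00046511688113783155
tgt [ 0.4936 -0.0262  0.164 ] share [ 0.0321  0.0006 -0.0129] turn -0.0001
```

View pics/s5.png

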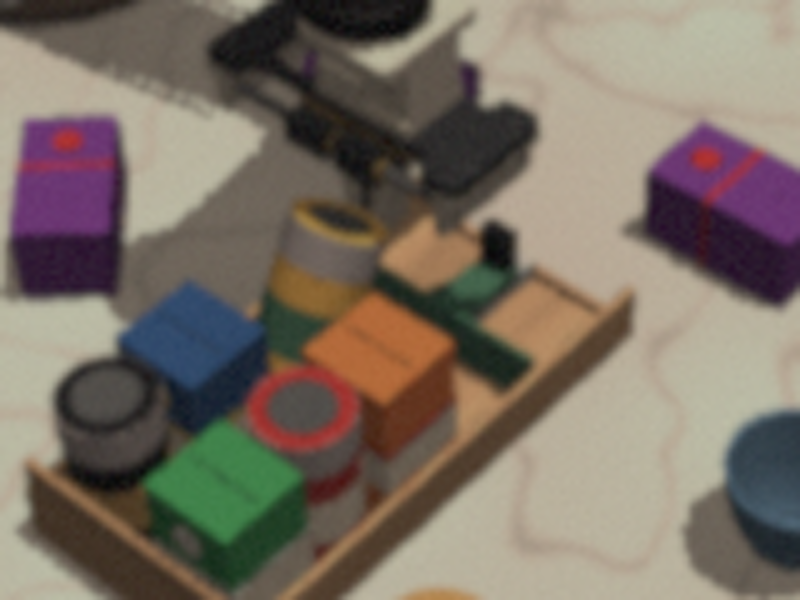

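Orange stands at (380,345). Yellow (325,270) is nearly up, at about 20°, and all the others stand. Continuing.

Request:
{"op": "send_rows", "data": {
  "deltas": [
    [[0.006,0,-0.003],0],
    [[0.012,0,-0.006],0],
    [[0.018,0,-0.009],0],
    [[0.024,0,-0.012],0],
    [[0.03,0,-0.014],0]
  ]
}}

```text
clock: 6.72
tool_pos: [0.4933, -0.0243, 0.1641]
orientation: [180.0, -0.0, -72.7]
force: [-0.1, -0.0, -0.6]
opening: 0.0002
gripper_force: 0.0
```

Request:
{"op": "send_rows", "data": {
  "deltas": [
    [[0.006,0,-0.001],0],
    [[0.012,0,-0.002],0],
    [[0.018,0,-0.003],0],
    [[0.024,0,-0.004],0],
    [[0.03,0,-0.005],0]
  ]
}}

```text
clock: 7.13
tool_pos: [0.5004, -0.0473, 0.1679]
orientation: [180.0, 0.0, -72.7]
force: [-0.6, -0.5, 0.2]
opening: 0.0004
gripper_force: 0.0
```

```bash
python3 -c "
from h import *
where(); go(0,.19,.12)
p=ctrl.snapshot('scene'); save(p,'s6',(220,140,380,260),5)"
```

```text
7.13 tray xy [-0.0448  0.0379] tip 0.1019 yaw -72.69 F [-0.6 -0.5  0.2] 0.0003541797821239282
tgt [0.4978 0.1113 0.186 ] share [-0.1902 -0.0559 -0.0226] turn -0.0001
```

View pics/s6.png

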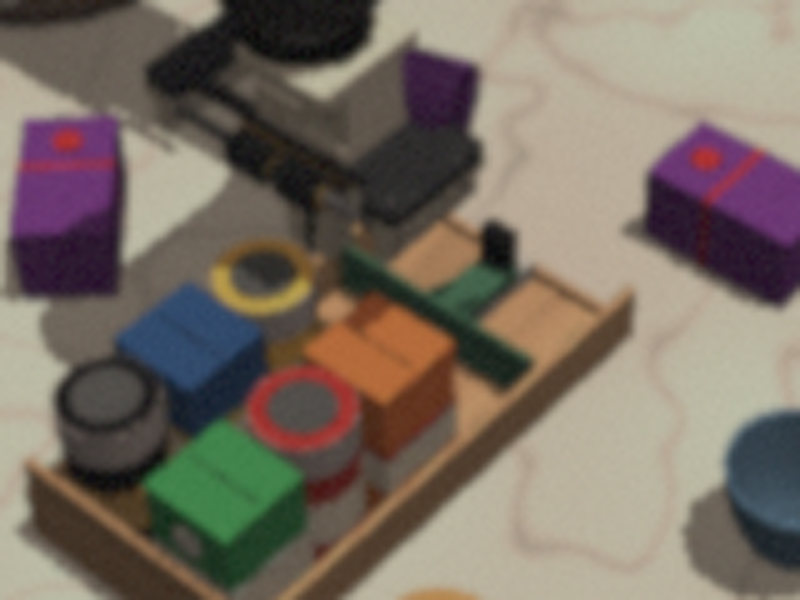

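Both stand: yellow lid (265,275), orange (380,345). The follower tab is at (497,243). I'll back off, go behind the tab and push.

Request:
{"op": "send_rows", "data": {
  "deltas": [
    [[-0.02,0,-0.02],0],
    [[-0.06,0,-0.025],0],
    [[-0.11,-0.02,-0.025],0],
    [[-0.16,-0.04,-0.02],0],
    [[-0.19,-0.056,0],0]
  ]
}}

```text
clock: 7.6
tool_pos: [0.4991, 0.1148, 0.1704]
orientation: [-179.7, 0.1, -72.6]
force: [2.2, 0.3, 0.3]
opening: 0.0003
gripper_force: 0.0
```

```bash
python3 -c "
from h import *
where(); go(0,.19,.04)
p=ctrl.snapshot('top')
r=ctrl.boxes_of(p,'follower_tab')
for b in r:
  w=atz(p,np.array(b['xy'])*[640,400],.062); d=w[:2]-Q[:2]; c,s=np.cos(Q[2]),np.sin(Q[2]); print(b['conf'],c*d[0]+s*d[1],-s*d[0]+c*d[1])"
```

```text
7.6 tray xy [0.0023 0.1929] tip 0.1044 yaw -72.64 F [2.2 0.3 0.3] 0.0003194394912408819
tgt [0.4978 0.1113 0.106 ] share [0.0037 0.0033 0.0805] turn 0.0005
0.68 0.004099459224754878 0.1124731198044321
```

Request:
{"op": "send_rows", "data": {
  "deltas": [
    [[0,0.003,0.03],0],
    [[0,0.003,0.06],0],
    [[0,0.003,0.08],0],
    [[0,0.003,0.08],0],
    [[0,0.003,0.08],0]
  ]
}}

```text
clock: 8.12
tool_pos: [0.4952, 0.1103, 0.1035]
orientation: [179.9, -0.0, -72.7]
force: [0.4, 0.7, -0.9]
opening: 0.0005
gripper_force: 0.0
```

Request:
{"op": "send_rows", "data": {
  "deltas": [
    [[0.012,0,0],0],
    [[0.024,0,0],0],
    [[0.036,0,0],0],
    [[0.048,0,0],0],
    [[0.06,0,0],0]
  ]
}}

```text
clock: 8.53
tool_pos: [0.5106, 0.0645, 0.1049]
orientation: [-179.9, 0.0, -72.7]
force: [-2.1, 4.0, 4.0]
opening: 0.0009
gripper_force: 2.5
```

```bash
python3 -c "
from h import *
where(); go(0,.11,.04)"
```

```text
8.53 tray xy [-0.0017  0.1415] tip 0.0389 yaw -72.71 F [-2.1  4.   4. ] 0.0008781322755742843
tgt [0.5216 0.0349 0.106 ] share [ 0.0394 -0.0022 -0.0014] turn -0.0003
```

Request:
{"op": "send_rows", "data": {
  "deltas": [
    [[0.006,-0.001,0],0],
    [[0.012,-0.002,0],0],
    [[0.018,-0.002,0],0],
    [[0.024,-0.002,0],0],
    [[0.03,-0.002,0],0]
  ]
}}

```text
clock: 8.95
tool_pos: [0.5184, 0.0423, 0.1038]
orientation: [180.0, 0.0, -72.7]
force: [-3.4, 3.9, 3.1]
opening: 0.0004
gripper_force: 2.2
```

Request:
{"op": "send_rows", "data": {
  "deltas": [
    [[0.004,0,0],0],
    [[0.008,0,0],0],
    [[0.012,0,0],0],
    [[0.016,0,0],0],
    [[0.02,0,0],0]
  ]
}}

```text
clock: 9.37
tool_pos: [0.523, 0.0271, 0.1038]
orientation: [180.0, -0.0, -72.7]
force: [-3.9, 3.4, 2.7]
opening: 0.0006
gripper_force: 2.2
```

```bash
python3 -c "
from h import *
where(); go(0,.09,.04)"
```

```text
9.37 tray xy [-0.001   0.1021] tip 0.0378 yaw -72.69 F [-3.9  3.4  2.7] 0.0005713084725055607
tgt [0.5276 0.0158 0.106 ] share [ 0.0151 -0.0012 -0.0028] turn -0.0
```

Request:
{"op": "send_rows", "data": {
  "deltas": [
    [[0.003,0,0],0],
    [[0.006,0,0],0],
    [[0.009,0,0],0],
    [[0.012,0,0],0],
    [[0.013,0,0],0]
  ]
}}

```text
clock: 9.78
tool_pos: [0.5259, 0.0178, 0.1038]
orientation: [180.0, 0.1, -72.7]
force: [-7.5, 9.6, 4.5]
opening: 0.0003
gripper_force: 5.5
```

Request:
{"op": "send_rows", "data": {
  "deltas": [
    [[0.002,0,0],0],
    [[0.004,0,0],0],
    [[0.006,0,0],0],
    [[0.008,0,0],0],
    [[0.009,0,0],0]
  ]
}}

```text
clock: 10.2
tool_pos: [0.5263, 0.0165, 0.1038]
orientation: [-180.0, 0.5, -72.8]
force: [-29.4, 56.5, 19.7]
opening: 0.0002
gripper_force: 31.5
```

Request:
{"op": "send_rows", "data": {
  "deltas": [
    [[0.002,0,0],0],
    [[0.004,0,0],0],
    [[0.006,0,0],0],
    [[0.007,0,0],0],
    [[0.008,0,0],0]
  ]
}}

```text
clock: 10.62
tool_pos: [0.5265, 0.0155, 0.1039]
orientation: [-179.9, 0.8, -72.8]
force: [-48.7, 95.5, 31.4]
opening: 0.0005
gripper_force: 52.7
```

```bash
python3 -c "
from h import *
where()"
```

```text
10.62 tray xy [-0.0011  0.09  ] tip 0.0379 yaw -72.77 F [-48.7  95.5  31.4] 0.0004900674755777217
```

The rows are fully closed: the force has risen steeply at y≈.091. It is close to the limit, so I'm backing off gently.

Request:
{"op": "send_rows", "data": {
  "deltas": [
    [[-0.006,0,0],0],
    [[-0.012,0,0],0],
    [[-0.02,0,0],0],
    [[-0.04,0,0],0],
    [[-0.06,0,0],0]
  ]
}}

```text
clock: 11.03
tool_pos: [0.5165, 0.0504, 0.1039]
orientation: [-180.0, -0.0, -72.7]
force: [-0.1, -0.1, -0.0]
opening: 0.0004
gripper_force: 0.0
```

Request:
{"op": "send_rows", "data": {
  "deltas": [
    [[-0.03,0,-0.01],0],
    [[-0.06,0,-0.04],0],
    [[-0.06,0,-0.09],0],
    [[-0.06,0,-0.13],0],
    [[-0.06,0,-0.15],0]
  ]
}}

```text
clock: 11.45
tool_pos: [0.5036, 0.0967, 0.2282]
orientation: [-179.7, -0.0, -72.6]
force: [0.7, -0.5, 0.5]
opening: 0.0009
gripper_force: 0.0
```

```bash
python3 -c "
from h import *
where()
p=ctrl.snapshot('scene'); save(p,'s7',(220,140,380,260),5)"
```

```text
11.45 tray xy [0.0012 0.1743] tip 0.1622 yaw -72.6 F [ 0.7 -0.5  0.5] 0.0009090252479211206
```

View pics/s7.png

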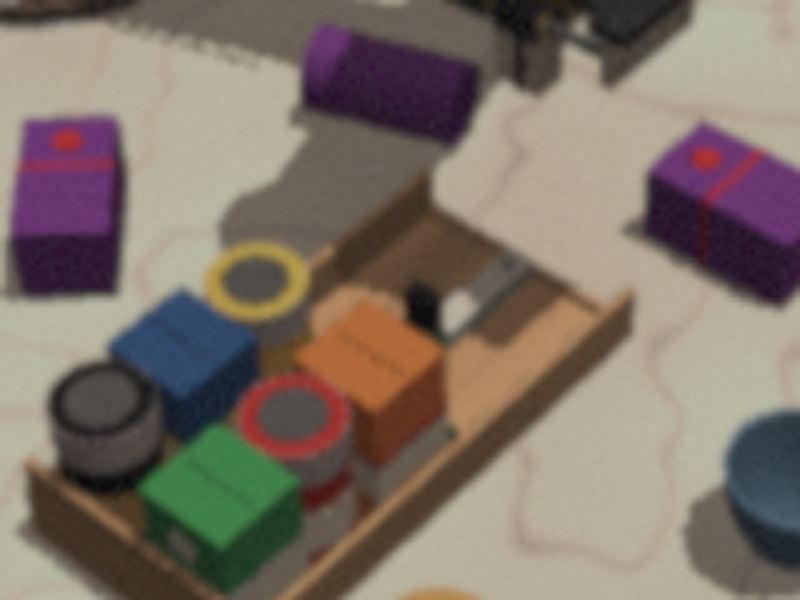

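Everything stands, the rows are touching, and the tab (425,305) is up close. One numeric check of the spacing before handing in.

```bash
python3 -c "
from h import *
p=ctrl.snapshot('scene')
for n,c in dict(green=(220,462),red=(294,414),orange=(371,357),black=(105,397),blue=(184,340),yellow=(259,281)).items():
  w=atz(p,np.array(c)/5+[220,140],.116); d=w[:2]-Q[:2]; c,s=np.cos(Q[2]),np.sin(Q[2]); print(n,np.round([c*d[0]+s*d[1],-s*d[0]+c*d[1]],3))
for u in [(421,290),(427,337)]:
  w=atz(p,np.array(u)/5+[220,140],.062); d=w[:2]-Q[:2]; print('tab',np.round([c*d[0]+s*d[1],-s*d[0]+c*d[1]],3))
where()"
```

```text
green [ 0.038 -0.128]
red [ 0.045 -0.078]
orange [ 0.05  -0.021]
black [-0.043 -0.136]
blue [-0.04  -0.078]
yellow [-0.04  -0.018]
tab [0.002 0.074]
tab [0.03  0.048]
11.55 tray xy [0.0014 0.1742] tip 0.1616 yaw -72.65 F [ 0.7 -0.2 -0.4] 0.00019763620668196105
```

Red/blue at −78, orange/yellow at about −19, black −136: this matches the closed row (−139/−79/−19).

```bash
python3 -c "
from h import *
print(ctrl.close_job())"
```

```text
the job is handed in; nothing more can be done
None
```

I stood the orange carton and the yellow caddy upright at the front of the lanes, slid the follower up until both rows were snug, and handed the job in; no verdict came back. The final picture shows all six packs standing at about the closed-row positions, and the closing push peaked near 112 N at the wrist, close to the 120 N limit.

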